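# Set the bocal bender for the next draw

## Task

Get the little tube bender ready for the next draw: first take the rosewood plug out of the way of the bend arm and stand it upright in the wooden tray. Then swing the bend arm gently round by its free end until it rests against its stop post, and only then turn the leaning brass thumbscrew in until it bottoms and back it off a quarter turn, so that the shoe does not mark the bocal. Do not press on the bocal, knock other things about or throw the buffer switch.

Things in the scene. Friction and masses are not known exactly. Their poses are not given: they have to be found in the camera images.
- bender: Hand tube bender, bolted down. Origin on the pivot axis, on the counter, z up. Dark base plate 12 mm thick covering x -65..65, y -60..90 mm, with a tongue x -150..-62, y -12..90 mm. Round bronze grooved form 77 mm across, top at 36 mm; pivot pin and nut to 62 mm. Highest part is the thumbscrew's head, about 100 mm.
- bend_arm (a joint): Angle of the bend arm (rad): 0 = against the stop post, pointing along the bender's -x; grows counter-clockwise from above, towards the bender's -y, to 1.5. Flat steel bar 20 mm wide, 10 mm thick, reaching 200 mm from the pivot, underside 38 and top 48 mm up; a bolt head 5 mm high and a roller below it 54 mm from the pivot. Stays where left; about 1 N at its free end swings it.
- lever_end (a point): Point on the bend arm's centre line at mid thickness, 190 mm from the pivot, 43 mm above the counter (10 mm short of the rounded free end). The axes turn with the arm: +x points to the pivot, z up. To close the arm push its -y side, so that the free end moves along its own +y (clockwise from above).
- thumbscrew (a joint): Turn of the thumbscrew (rad): 0 = bottomed (hard stop), growing as it is backed out, counter-clockwise looking down on its head; clockwise drives it in. A quarter turn out is 1.57. It needs about 0.05 N m, stays where it is left, and rises 0.5 mm per radian.
- screw_grip (a point): Grip point in the thumbscrew's flat brass spade head, on the screw's axis. z points out of the head along the axis, leaning 35 degrees from vertical towards the bender's -x. Head 26 mm wide (x), 9 mm thick (y), from 12 mm below to 10 mm above this point; below it an 8 mm shank (11 mm collar, 2 mm high, under the head). The housing's face, 36 x 40 mm, is 26 mm below.
- bocal: Silver-plated bocal (tube 6 to 14 mm thick) at 24 mm height, held in the bender, same origin and axes: straight along y at x -40 mm from y 168 mm to 0, a quarter round the form, then along x at y -40 mm to x 75 mm, curving off to x 107, y -85 mm. Must not be pressed.
- plug: Turned rosewood tenon plug, loose, standing upright, about 60 g. Origin at the centre of its underside, z up. Foot 28 mm across to 24 mm height, flange 36 mm across from 26 to 31 mm, waist 18 mm at 36 mm, round head 26 mm across from 44 to 60 mm, top at 64 mm. It stands on the counter between the bend arm and its stop.
- tray: Wooden tray, fixed, 120 (x) by 180 (y) mm outside, walls 5 mm thick and 20 mm high, floor 5 mm thick. Origin at the centre of its underside. It may stand to the left or the right of the bender.
- tray_in (a point): Centre of the tray's inner floor, axes as the tray's; the floor measures 110 (x) by 170 (y) mm.
- cap_a: Brass nut cap, 24 mm across and 16 mm high, on the counter by the bender. Origin at the centre of its underside. To be left alone.
- cap_b: Brass nut cap, 24 mm across and 16 mm high, lying in the tray. Origin at the centre of its underside. To be left alone.
- paste_jar: Closed jar 56 mm across and 58 mm high. Origin at the centre of its underside. To be left alone.
- burnisher: Ball burnisher lying on the counter: wooden handle 75 mm long and 22 mm thick along its -x, thin steel rod 100 mm long along +x. Origin on the counter under the joint of handle and rod. To be left alone.
- mallet: Small rawhide mallet lying on the counter: head 36 mm thick and 70 mm long along y at the origin, handle 170 mm along -x. To be left alone.
- mandrel_block: Wooden block 70 by 150 mm and 30 mm high, fixed, with four upright tapered steel mandrels, top 90 mm. Origin at the centre of its underside.
- switch_box: Grey box of the buffer switch, 65 by 105 mm, 36 mm high, fixed; a black toggle lever on top reaches 66 mm. Origin at the centre of its underside.
- switch (a joint): Black toggle lever of the buffer switch (rad): 0 = off, 0.5 = on. To be left off.
- stop_post (a point): Middle of the top of the steel stop post of the bend arm, 14 mm across, standing on the base plate, top 50 mm above the counter: at x -115, y 17 mm in the bender's frame (axes as the bender's). The arm meets its -y side.
- clamp_housing (a point): Middle of the grey clamp housing on the base plate that carries the thumbscrew and the bronze shoe, at 25 mm height (axes as the bender's). The housing fills x -106..-37, y 30..70 mm in the bender's frame and is 73 mm high at most.
- ferrule: Loose brass ferrule ring lying flat on the counter by the bender, 30 mm across with an 18 mm bore, 8 mm high. Origin at the centre of its underside. To be left alone.
There are look-alikes about, which are no part of the job. Of the things like the tray, leave any that is black; of the rest the smaller one is meant.

How it is judged:
On the way, in this order (a step that is already met when the one before it is completed fails the run):
1. the plug stands upright in the tray, released (x of plug in the frame of tray_in between -0.045 and 0.045 m and y of plug in the frame of tray_in between -0.075 and 0.075 m and z of plug in the frame of tray_in below 0.005 m and angle between plug's own z axis and vertical below 0.15 rad and contact force between the fingers and plug below 0.1 N), for 0.2 s.
2. the bend arm rests against its stop post (value of joint bend_arm below 0.025 rad), for 0.2 s.
3. the thumbscrew is bottomed (value of joint thumbscrew below 0.06 rad), for 0.1 s.
At the end, for the whole second after the job is handed in: The thumbscrew, having been bottomed (within 0.06 rad), is left 1.32 to 1.82 rad (a quarter turn, give or take 14 degrees) out from the bottom; the bend arm is within 0.025 rad of its stop post; the plug stands upright (within 0.15 rad) on the floor of the tray, at rest; the robot touches nothing (value of joint thumbscrew between 1.32 and 1.82 rad and value of joint bend_arm below 0.025 rad and x of plug in the frame of tray_in between -0.045 and 0.045 m and y of plug in the frame of tray_in between -0.075 and 0.075 m and z of plug in the frame of tray_in below 0.005 m and angle between plug's own z axis and vertical below 0.15 rad and linear speed of plug below 0.02 m/s).
It fails at once if the bend arm is slammed (faster than 2.5 rad/s) (velocity of joint bend_arm below -2.5 rad/s or velocity of joint bend_arm above 2.5 rad/s).
It fails at once if the robot presses on the bocal with more than 8 N (contact force between any of the arm, the fingers and bocal above 8 N).
It fails at once if another loose thing is moved by more than 20 mm (distance of any of cap_a, cap_b, paste_jar, burnisher, mallet, ferrule from where it was at the start of the episode above 0.02 m).
It fails at once if the buffer switch is thrown (value of joint switch above 0.25 rad).
It also fails if it takes over 64 s, if anything falls off the work surface, if the arm or the gripper's body presses on something with over 40 N, if the wrist force passes 120 N, or if a joint passes its speed limit or range.

## Robot

A 6-joint arm with a two-finger parallel gripper is mounted at the origin on the work surface. World frame = base frame: x ahead of the robot, y to its left, z up, the work surface at z = 0. Lengths are in m, angles in rad, forces in N, time in s.
With the tool pointing down it reaches from about 0.35 to 1 m from the base axis. Payload 7.1 kg.
Tool frame: the origin (TCP) lies on the centre line of the jaws, within the pads' length; the fingertips stand tip_reach ahead of it and the grasp point (between the pads) lies 2 mm behind it (tip_reach is the distance from the TCP to the fingertips, in m); z points along the fingers, y is the line along which they close (so a half turn about z gives the same grasp; the last joint's range is limited). The gripper opens to 85 mm and grips with 20 to 120 N. Pads are 22 mm wide; open, the fingers measure 114 mm over their backs; the gripper's body (76 mm by 85 mm) begins 54 mm behind the grasp point. The pads swing forward as they close: fully open they stand 13 mm farther back than shut.
Start: joints at [-1.346, 0.423, 1.63, -0, 1.089, -0.019], TCP at [0.151, -0.606, 0.211] pointing down, gripper open.
Joint ranges: [-3, 3], [-0.9, 2.11], [0.09, 2.58], [-1.31, 4.45], [0.11, 2.69], [-2.54, 2.54]. Speed limits (rad/s): [2.39, 2.39, 3.01, 3.14, 3.14, 3.14].

## Interface

Orientations are given as a rotation vector (axis times angle).
In Python, from workcell import reach, move_l, move_joints, command_gripper, hold, inverse_kinematics, get_state, get_image, Unreachable, finish_job, tip_reach gives the robot as it stands. The module is installed in compiled form; this text tells all that it offers. Calls block until the motion is done:
- reach(position, orientation): joint-space move of the TCP to a pose.
- move_l(position, vel=0.15, attitude=None): straight line of the TCP; attitude=None keeps the orientation; vel is the mean speed in m/s.
- move_joints(angles): joint-space move.
- command_gripper(opening): opening from 0.0 (shut) to 1.0 (fully open); the grip force is fixed at half the most; returns when the fingers have stopped.
- hold(seconds).
- inverse_kinematics(position, orientation): joint angles nearest the present ones, or None.
- get_state(): the state.
- get_image(name): name is "scene" or "top" or "wrist"; returns a dict with "image" (384x512x3 uint8, blue, green, red), "fovy" (degrees; the focal length in pixels is half the picture's height over the tangent of half this angle, whatever the lens; pixels are square), "cx", "cy" (the principal point, pixels), "R" (3x3) and "t" (3): a world point X has camera coordinates R X + t; the wrist camera has in their place "tool_from_camera" (4x4, takes a point from camera to tool coordinates, whose origin is the TCP and whose axes are the flange's). Camera axes: x right, y down, z forward; pixel columns grow to the right and rows downward; lengths in m; the calibration is good to about 2 mm. A picture is of the moment at which its call begins: read the wrist's pose just before it. There is no depth.
A pose or a line that the arm cannot do raises Unreachable and nothing moves.
- finish_job(): hands the job in; it is judged then, once.
The state is a dict: "t": time; "joint_pos": joint angles; "dq": joint speeds; "tau": joint torques, N m; "tcp_pos": TCP position; "orientation": TCP orientation; "contact_force": force on the tool from outside, world axes, zero at the start; "ft_torque": the same for the moment, N m; "finger_gap": opening from 0.0 (shut) to 1.0 (fully open); "finger_force": force on a finger pad.
Only numpy, scipy, OpenCV 4.12 (cv2) and the standard library are available. Lean on these libraries where they do the work, as an engineer would, in place of code of your own. Each camera call takes 0.05 s, during which the arm holds its last target. There are 200 camera calls.

## Working session

There is one attempt and no reset: what is moved stays moved. The work goes in short steps, each a Python script; the robot and the scene stay as the last script left them, time stands still between calls to the robot, and variables do not carry over. Pictures are saved under pics/ and viewed, at most 10 in all, crops included, and the job is handed in when it is done.

```bash
mkdir -p pics; cat > h.py <<'E'
import numpy as np, cv2
from workcell import *
from scipy.spatial.transform import Rotation as Rn
def f(im): return im["image"].shape[0]/2/np.tan(np.radians(im["fovy"])/2)
def ray(im,u,v):
    d=np.array([(u-im["cx"])/f(im),(v-im["cy"])/f(im),1.0]); R=np.array(im["R"]);t=np.array(im["t"])
    return -R.T@t, R.T@d
def onz(im,u,v,z):
    c,d=ray(im,u,v); return c+d*(z-c[2])/d[2]
def proj(im,X):
    p=np.array(im["R"])@np.array(X)+np.array(im["t"]); return p[:2]/p[2]*f(im)+[im["cx"],im["cy"]]
def wristcam():
    s=get_state(); im=get_image("wrist"); T=np.array(im["tool_from_camera"])
    Rw=Rn.from_rotvec(s["orientation"]).as_matrix()
    Rc=Rw@T[:3,:3]; c=Rw@T[:3,3]+np.array(s["tcp_pos"])
    im["R"]=Rc.T; im["t"]=-Rc.T@c; return im
E
python3 - <<'E'
from h import *
import pickle
s=get_state();print(s,tip_reach)
for n in("scene","top"):
    im=get_image(n);pickle.dump(im,open(n+".pkl","wb"))
    print(n,im["fovy"],im["cx"],im["cy"],-np.array(im["R"]).T@im["t"])
    cv2.imwrite(f"pics/{n}.png",cv2.resize(im["image"],(800,600),interpolation=cv2.INTER_CUBIC))
E
```

```text
{'t': 0.0, 'joint_pos': array([-1.34600543e+00,  4.23817012e-01,  1.63074377e+00, -4.17654311e-06,
        1.08860268e+00, -1.89855727e-02]), 'dq': array([ 0.00024591, -0.00101534,  0.00097927, -0.00064003,  0.00101744,
       -0.00160812]), 'tau': array([-2.41544076e-03, -5.57394719e+01, -2.81743419e+01, -2.03322952e-04,
        7.20156968e-03,  4.62148453e-07]), 'tcp_pos': array([ 0.15075259, -0.60591938,  0.21053948]), 'orientation': array([-3.11673372e+00, -3.81788804e-01,  2.59105162e-04]), 'contact_force': array([-0.08367449, -0.12715889,  0.81222221]), 'ft_torque': array([0.02354381, 0.08746866, 0.03185217]), 'finger_force': 0.0, 'finger_gap': 1.0036702474009271} 0.017
scene 57.52753899156125 254.97458755968492 196.69189836197998 [ 1.21572137 -0.37514967  0.62472059]
top 44.59819190948406 257.4247374018433 186.83264893567295 [ 3.24612625e-01 -7.24101607e-04  1.40915706e+00]
```

View pics/scene.png

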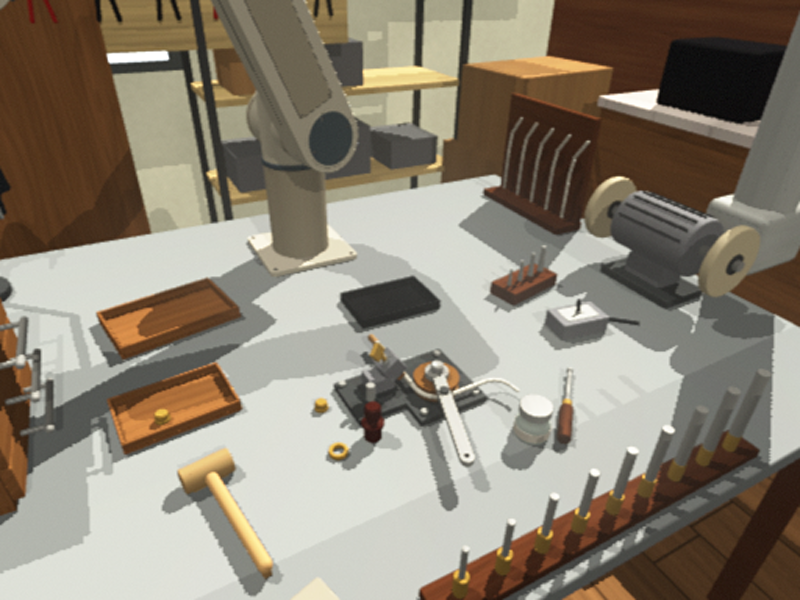

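View pics/top.png

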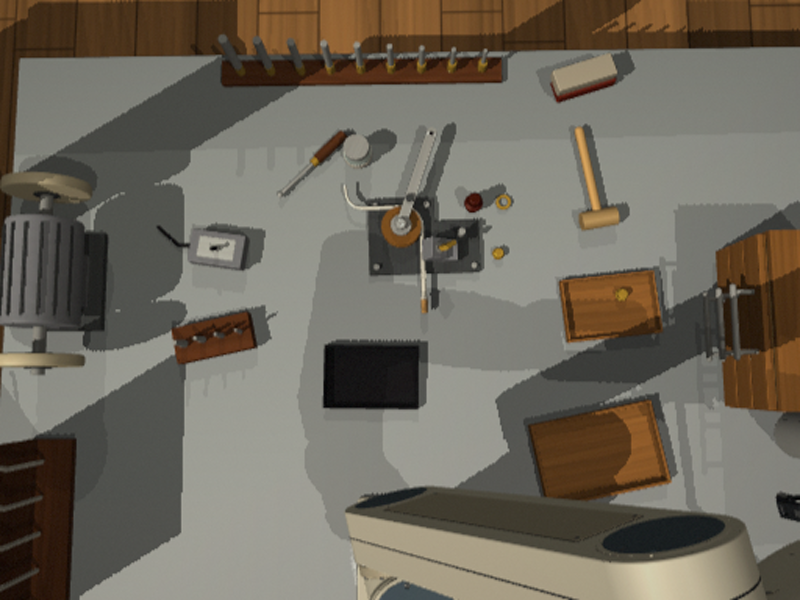

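The top view (800x600) shows the tool mounted with its -x to the right. Pivot nut is at (401,224), stop post at (461,231), arm end at (431,131), plug at (474,202) and thumbscrew at about (447,246). The small tray with cap_b is at (612,305), and the larger wooden tray and the black one are look-alikes. Next I localise these.

```bash
python3 - <<'E'
from h import *
import pickle
top=pickle.load(open("top.pkl","rb"));sc=pickle.load(open("scene.pkl","rb"))
k=.64
def two(a,b):
    A=[];B=[]
    for im,p in((top,a),(sc,b)):
        c,d=ray(im,p[0]*k,p[1]*k);d/=np.linalg.norm(d);P=np.eye(3)-np.outer(d,d);A.append(P);B.append(P@c)
    return np.linalg.lstsq(np.vstack(A),np.hstack(B),rcond=None)[0]
for n,p,z in(("pivot",(401,223),.062),("post",(461,231),.05),("end",(431,131),.043),("plug",(474,202),.06),("screw",(447,246),.09),("ferr",(504,202),.008),("capa",(499,253),.016),("capb",(622,294),.021),("c",(558,279),.02),("c",(656,268),.02),("c",(663,333),.02),("c",(568,342),.02)):
    print(n,onz(top,p[0]*k,p[1]*k,z).round(4))
print(two((401,223),(437,367)),two((474,202),(373,406)),two((461,231),(371,386)))
hsv=cv2.cvtColor(top["image"],cv2.COLOR_BGR2HSV)
# tray by colour
m=cv2.inRange(hsv,(5,90,40),(20,255,255)); m[:, :340]=0; m[:150]=0;m[230:]=0;m[:,440:]=0
m=cv2.morphologyEx(m,cv2.MORPH_CLOSE,np.ones((9,9)))
cs=max(cv2.findContours(m,0,1)[0],key=cv2.contourArea);r=cv2.minAreaRect(cs);print("tray",r,onz(top,*r[0],.015))
bp=[onz(top,*q,.02)for q in cv2.boxPoints(r)];print(np.round(bp,3))
E
```

```text
pivot [0.6178 0.0233 0.062 ]
post [ 0.6037 -0.0896  0.05  ]
end [ 0.8023 -0.0356  0.043 ]
plug [ 0.6569 -0.1144  0.06  ]
screw [ 0.5679 -0.061   0.09  ]
ferr [ 0.6691 -0.1773  0.008 ]
capa [ 0.5668 -0.1642  0.016 ]
capb [ 0.4845 -0.3951  0.021 ]
c [ 0.5146 -0.275   0.02  ]
c [ 0.5339 -0.4621  0.02  ]
c [ 0.4097 -0.4692  0.02  ]
c [ 0.3942 -0.2899  0.02  ]
[0.61984473 0.02419713 0.0542959 ] [ 0.65840778 -0.11323559  0.05662674] [ 0.60471615 -0.08962971  0.04573416]
tray ((390.469482421875, 195.72561645507812), (40.85966873168945, 62.393821716308594), 83.6598129272461) [ 0.46269834 -0.37327519  0.015     ]
[[ 0.514 -0.275  0.02 ]
 [ 0.533 -0.46   0.02 ]
 [ 0.411 -0.468  0.02 ]
 [ 0.393 -0.285  0.02 ]]
```

```bash
cat >> h.py <<'E'
def down(psi): return (Rn.from_euler("z",psi)*Rn.from_euler("x",np.pi)).as_rotvec()
E
python3 - <<'E'
from h import *
import pickle
reach([.61,-.10,.27],down(0.0)); s=get_state();print(s["t"],s["joint_pos"],s["tcp_pos"])
im=wristcam();pickle.dump(im,open("w1.pkl","wb"));print(-np.array(im["R"]).T@im["t"],im["fovy"])
for n,p in(("plug",(.657,-.114,.062)),("pivot",(.6185,.0235,.062)),("post",(.604,-.0896,.05))):print(n,proj(im,p)*1.5625)
cv2.imwrite("pics/w1.png",cv2.resize(im["image"],(800,600),interpolation=cv2.INTER_CUBIC))
E
```

```text
2.5333 [-1.82977984e-01  3.54022482e-01  1.59170902e+00 -1.55038892e-04
  1.19605595e+00  1.38884833e+00] [ 0.609823   -0.10079147  0.26988734]
[ 0.68393026 -0.10034742  0.43355776] 63.27680474367992
plug [418.711288   183.07595955]
pivot [239.28736513 234.45976459]
post [387.01513491 249.72893932]
```

View pics/w1.png

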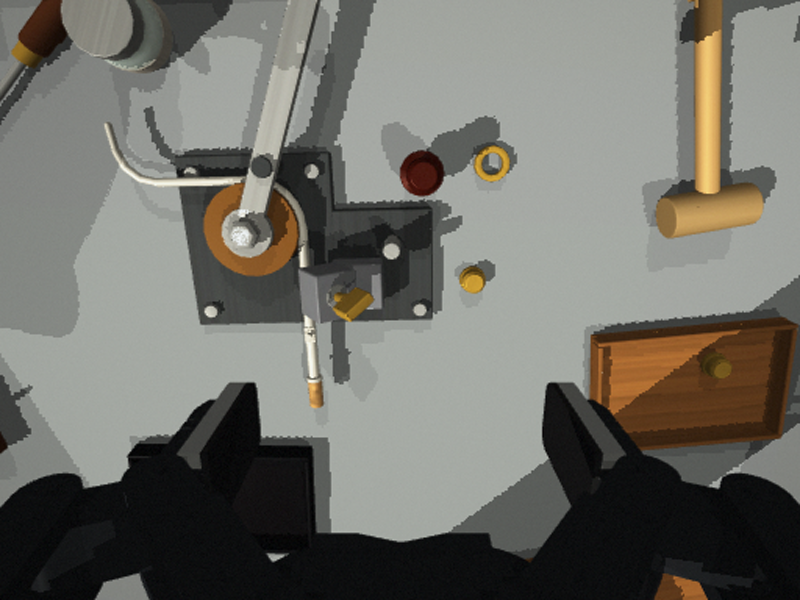

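The wrist view shows the plug flange centred at (422,173), pivot nut at (243,231), post top at (392,249) and screw head at about (353,303). I triangulate the brass and plug blobs against the top view.

```bash
python3 - <<'E'
from h import *
import pickle
w=pickle.load(open("w1.pkl","rb"));top=pickle.load(open("top.pkl","rb"));sc=pickle.load(open("scene.pkl","rb"))
def blob(im,lo,hi,near,rad):
    m=cv2.inRange(cv2.cvtColor(im["image"],cv2.COLOR_BGR2HSV),lo,hi)
    k=np.zeros_like(m);cv2.circle(k,tuple(int(v) for v in near),rad,255,-1);m&=k
    mm=cv2.moments(m,True);c=max(cv2.findContours(m,0,1)[0],key=cv2.contourArea)
    return np.array([mm["m10"]/mm["m00"],mm["m01"]/mm["m00"]]),mm["m00"],cv2.minAreaRect(c),cv2.minEnclosingCircle(c)
def tri(l):
    A=[];B=[]
    for im,p in l:
        c,d=ray(im,*p);d/=np.linalg.norm(d);P=np.eye(3)-np.outer(d,d);A.append(P);B.append(P@c)
    A=np.vstack(A);B=np.hstack(B);x=np.linalg.lstsq(A,B,rcond=None)[0];return x.round(4),np.abs(A@x-B).max()
g=((18,120,60),(30,255,255))
bs=[]
for n,im,p,r in(("w",w,(353,303),20),("t",top,(447,246),10),("s",sc,(378,349),20)):
    b=blob(im,*g,np.array(p)*.64,r);print(n,b[0]/.64,b[1],b[2]);bs.append((im,b[0]))
print("screw",tri(bs),tri(bs[1:]),tri([bs[0],bs[2]]))
r=((0,100,20),(12,255,160))
b=blob(w,*r,np.array((422,172))*.64,20);print("plug w",b[0]/.64,b[2],b[3],onz(w,*b[3][0],.03),onz(w,*b[2][0],.031))
print("pivot w",onz(w,243*.64,231*.64,.062),"post",onz(w,392*.64,247*.64,.05),"capa",onz(w,473*.64,277*.64,.016),"ferr",onz(w,492*.64,163*.64,.008))
print("bolt",onz(w,263*.64,166*.64,.053))
print("tray",[onz(w,a*.64,c*.64,.02).round(3) for a,c in((591,335),(795,318),(785,436))],onz(w,718*.64,364*.64,.021))
E
```

```text
w [351.35241597 302.93679972] 357.0 ((224.0, 191.99998474121094), (19.79899024963379, 24.041629791259766), 45.0)
t [446.42857143 245.20089286] 42.0 ((286.1500244140625, 156.95001220703125), (3.7947328090667725, 11.067971229553223), 71.56504821777344)
s [377.07589286 351.83035714] 70.0 ((241.5, 225.0), (10.0, 9.0), 90.0)
screw (array([ 0.5703, -0.0616,  0.0818]), np.float64(0.0014393987962704885)) (array([ 0.5707, -0.0609,  0.0817]), np.float64(0.0005518257186738484)) (array([ 0.57  , -0.0622,  0.0817]), np.float64(0.0008035710319619915))
plug w [421.11144822 172.71440129] ((269.5, 110.5), (27.0, 27.0), 90.0) ((269.5, 110.5), 14.23034954071045) [ 0.6628664  -0.11700635  0.03      ] [ 0.66291859 -0.11696507  0.031     ]
pivot w [0.62117134 0.02038959 0.062     ] post [ 0.60621678 -0.09360562  0.05      ] capa [ 0.57227155 -0.16470451  0.016     ] ferr [ 0.66959482 -0.1776371   0.008     ]
bolt [0.66900838 0.00345231 0.053     ]
tray [array([ 0.519, -0.274,  0.02 ]), array([ 0.535, -0.456,  0.02 ]), array([ 0.413, -0.476,  0.02 ])] [ 0.49001634 -0.39479655  0.021     ]
```

```bash
python3 - <<'E'
from h import *
command_gripper(.7)
move_l([.66,-.1155,.13],vel=.25); move_l([.66,-.1155,.050],vel=.12)
command_gripper(0.0); s=get_state();print(s["t"],s["finger_gap"],s["finger_force"],s["tcp_pos"])
move_l([.66,-.1155,.15],vel=.15); s=get_state();print(s["finger_gap"],s["finger_force"],s["contact_force"])
move_l([.462,-.335,.13],vel=.25)
z0=.0565
move_l([.462,-.335,z0],vel=.08);s=get_state();print(s["finger_gap"],s["tcp_pos"],s["contact_force"],s["t"])
E
```

```text
5.125 -0.0011893842850623354 0.0 [ 0.6600288  -0.11553163  0.05004377]
-0.0013818476813454647 0.0 [-0.50015467  0.5053271  -1.56634337]
0.0010641089771178517 [ 0.46231852 -0.33530058  0.05692214] [-1.49532765  0.25834095  1.56321252] 8.3417
```

The fingers closed on nothing, so I look again.

```bash
python3 - <<'E'
from h import *
import pickle
move_l([.462,-.335,.2],vel=.4)
a=get_image("top");pickle.dump(a,open("t2.pkl","wb"));b=get_image("scene");pickle.dump(b,open("s2.pkl","wb"))
A=cv2.resize(a["image"][100:230,200:430],None,fx=3.4,fy=3.4,interpolation=2)
B=cv2.resize(b["image"][170:320,120:400],None,fx=2.85,fy=2.85,interpolation=2)
print(A.shape,B.shape)
B=cv2.resize(B,(A.shape[1],int(B.shape[0]*A.shape[1]/B.shape[1])))
im=np.vstack([A,B]);cv2.imwrite("pics/t2.png",cv2.resize(im,(int(im.shape[1]*600/im.shape[0]),600)));print(im.shape)
E
```

```text
(442, 782, 3) (428, 798, 3)
(861, 782, 3)
```

View pics/t2.png

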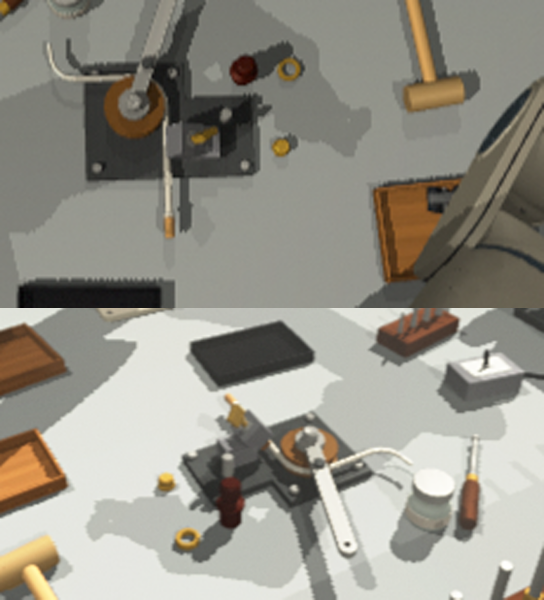

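```bash
cat >> h.py <<'E'
def blob(im,lo,hi,near,rad):
    m=cv2.inRange(cv2.cvtColor(im["image"],cv2.COLOR_BGR2HSV),lo,hi)
    k=np.zeros_like(m);cv2.circle(k,tuple(int(v) for v in near),rad,255,-1);m&=k
    c=max(cv2.findContours(m,0,1)[0],key=cv2.contourArea)
    mm=cv2.moments(c);return np.array([mm["m10"]/mm["m00"],mm["m01"]/mm["m00"]]),mm["m00"],cv2.boundingRect(c)
def tri(l):
    A=[];B=[]
    for im,p in l:
        c,d=ray(im,*p);d/=np.linalg.norm(d);P=np.eye(3)-np.outer(d,d);A.append(P);B.append(P@c)
    A=np.vstack(A);B=np.hstack(B);x=np.linalg.lstsq(A,B,rcond=None)[0];return x.round(4),np.abs(A@x-B).max()
E
python3 - <<'E'
from h import *
import pickle
L=lambda n:pickle.load(open(n+".pkl","rb"))
r=((0,100,15),(14,255,160))
for T,S in(("top","scene"),("t2","s2")):
    a=blob(L(T),*r,(303,129),14);b=blob(L(S),*r,(239,269),24);print(a,b,tri([(L(T),a[0]),(L(S),b[0])]))
    r2=((170,100,15),(180,255,160))
s=get_state();print(s["tcp_pos"],s["t"])
# silhouettes expected at candidate base positions in both views
for P in((.660,-.1155),(.66,-.12),(.665,-.117)):
    print(P,[proj(L("top"),(*P,z)).round(1) for z in(0,.03,.064)],[proj(L("scene"),(*P,z)).round(1) for z in(0,.03,.064)])
E
```

```text
(array([302.61020036, 129.41712204]), 91.5, (297, 124, 12, 12)) (array([238.05973451, 269.27138643]), 226.0, (231, 257, 14, 26)) (array([ 0.6633, -0.1151,  0.0315]), np.float64(0.000603368703302562))
(array([302.67383513, 129.38709677]), 93.0, (297, 124, 12, 12)) (array([238.14307116, 269.35805243]), 222.5, (231, 257, 14, 26)) (array([ 0.6635, -0.1152,  0.0314]), np.float64(0.00045316046205526317))
[ 0.46124718 -0.33442561  0.19937858] 8.95
(0.66, -0.1155) [array([302.2, 133. ]), array([302.9, 130.7]), array([303.8, 127.9])] [array([237.7, 277.9]), array([237.6, 268.9]), array([237.5, 258.2])]
(0.66, -0.12) [array([303.6, 133. ]), array([304.4, 130.7]), array([305.4, 127.9])] [array([236. , 278.5]), array([235.9, 269.5]), array([235.7, 258.8])]
(0.665, -0.117) [array([302.6, 131.4]), array([303.4, 129.1]), array([304.3, 126.3])] [array([238.1, 279.5]), array([237.9, 270.4]), array([237.8, 259.8])]
```

```bash
python3 - <<'E'
from h import *
import pickle
w=pickle.load(open("w1.pkl","rb"))
for z in(.25,.266,.28):
  print(z,[ (proj(w,(.61+dx,-.10+dy,z))/.64).round(0) for dy in(-.0425,.0425) for dx in(.011,-.011)])
command_gripper(0.0)
im=wristcam();pickle.dump(im,open("w2.pkl","wb"));s=get_state();p=s["tcp_pos"];print(p,s["finger_gap"])
for z in(-.017,0,.017):
  print(z,[ (proj(im,p+[dx,0,z])/.64).round(0) for dx in(.011,-.011)])
cv2.imwrite("pics/w2.png",cv2.resize(im["image"],(640,480),interpolation=cv2.INTER_CUBIC))
E
```

```text
0.25 [array([506., 311.]), array([503., 361.]), array([293., 311.]), array([296., 361.])]
0.266 [array([515., 325.]), array([511., 379.]), array([284., 325.]), array([288., 379.])]
0.28 [array([525., 339.]), array([520., 397.]), array([274., 339.]), array([279., 397.])]
[ 0.46148807 -0.33461836  0.19874941] 0.002061270125803921
-0.017 [array([402., 313.]), array([402., 364.])]
0 [array([402., 329.]), array([402., 384.])]
0.017 [array([402., 348.]), array([402., 408.])]
```

View pics/w2.png

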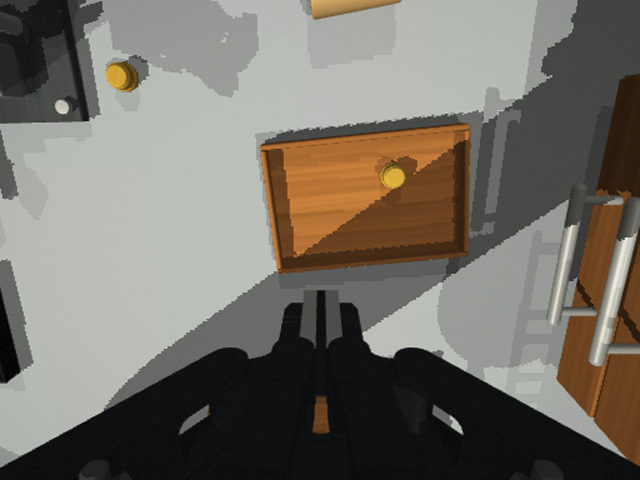

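The wrist view shows the shut fingertips at (320,290). That is about 40 rows lower than the nominal tool frame predicts, so the actual fingertips do not sit where the TCP says. I measure this from the scene camera.

```bash
python3 - <<'E'
from h import *
import pickle
reach([.64,-.1155,.16],down(0.0)); s=get_state();p=s["tcp_pos"];print(p,s["t"])
a=get_image("scene");pickle.dump((a,p),open("s3.pkl","wb"))
print("tip nominal front/back",[(proj(a,p+[dx,0,-.017])).round(1) for dx in(.011,-.011)],"tcp",proj(a,p).round(1))
u,v=proj(a,p).astype(int);x0,y0=u-60,v-45
A=cv2.resize(a["image"][y0:y0+90,x0:x0+120],(800,600),interpolation=cv2.INTER_CUBIC);print(x0,y0)
cv2.imwrite("pics/s3.png",A)
E
```

```text
[ 0.63953335 -0.11644474  0.16006671] 10.3167
tip nominal front/back [array([234.9, 229.3]), array([230.8, 224. ])] tcp [232.7 220.5]
172 175
```

View pics/s3.png

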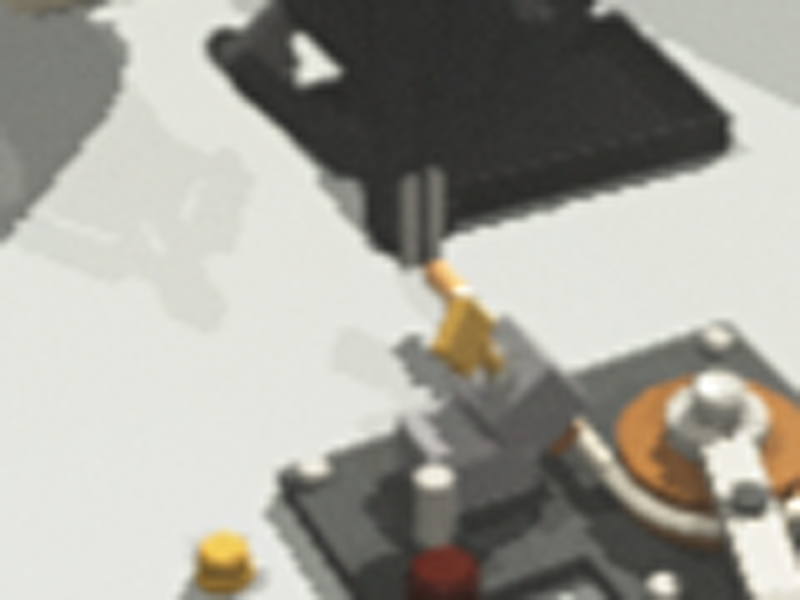

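The shut pad tip is at crop (422,263), i.e. pixel (235.3,214.4), about 15 px above the nominal position. I triangulate it in the tool frame.

```bash
python3 - <<'E'
from h import *
import pickle
a,p=pickle.load(open("s3.pkl","rb")); w=pickle.load(open("w2.pkl","rb")); pw=np.array([.46148807,-.33461836,.19874941])
a=dict(a);w=dict(w)
a["t"]=np.array(a["t"])+np.array(a["R"])@p; w["t"]=np.array(w["t"])+np.array(w["R"])@pw  # origin -> TCP
print("front tip rel TCP (world axes)",tri([(a,(235.3,214.4)),(w,(256.5,232))]))
print("pad top-ish scene",(422/6.667+172,168/6.667+175))
E
```

```text
front tip rel TCP (world axes) (array([0.0091, 0.0013, 0.0225]), np.float64(0.0008704840070796533))
pad top-ish scene (235.2968351582421, 200.19874006299685)
```

The real fingertips are 22.5 mm behind the reported TCP, not 17 mm ahead. I correct by 39.5 mm along the tool and grasp again.

```bash
echo 'D=.0395' >> h.py; python3 - <<'E'
from h import *
command_gripper(.7)
X,Y=.6635,-.1155
move_l([X,Y,.10],vel=.25); move_l([X,Y,.0105],vel=.12)
command_gripper(0.0); s=get_state();print(s["t"],s["finger_gap"],s["finger_force"],s["contact_force"],tip_reach)
if s["finger_gap"]>.1:
    move_l([X,Y,.09],vel=.15); s=get_state();print(s["finger_gap"],s["finger_force"],s["contact_force"])
    move_l([.462,-.335,.07],vel=.25)
    move_l([.462,-.335,.022],vel=.08);s=get_state();print(s["finger_gap"],s["contact_force"],s["t"])
    for i in range(8):
        z=.020-.001*i
        move_l([.462,-.335,z],vel=.03);s=get_state();print(z,s["contact_force"][2])
        if s["contact_force"][2]>3.0 or z<=.0155: break
    print(s["t"],s["finger_gap"])
E
```

```text
12.6917 0.2870913516245406 70.46817255080782 [-1.23897566 -0.86502092  6.62039426] 0.017
0.28306169989685664 68.90706756123109 [ 0.20619743  0.02640969 -1.04276234]
0.28333031914262724 [ 0.33811789  0.07290485 -0.0741059 ] 15.4667
0.02 -1.0050300928714115
0.019 -0.8331572206253282
0.018000000000000002 -0.6482614846683052
0.017 4.367638882422847
16.4667 0.28367390497289985
```

```bash
cat >> h.py <<'E'
PIV=np.array([.6195,.022]);YAW=np.radians(91.0)
def armpose(th,off,r=.175,z=.0055):
    ph=YAW+np.pi+th; a=np.array([np.cos(ph),np.sin(ph)]); d=np.array([a[1],-a[0]])
    p=PIV+r*a-d*off; psi=(ph+np.pi/2+np.pi)%(2*np.pi)-np.pi
    return [*p,z],down(psi),d
E
python3 - <<'E'
from h import *
command_gripper(.7); s=get_state();p=s["tcp_pos"]
move_l([p[0],p[1],.1],vel=.2)
im=wristcam();import pickle;pickle.dump(im,open("w4.pkl","wb"))
P,o,d=armpose(1.24,.055,z=.12);print(P)
r=((0,100,15),(14,255,160))
cv2.imwrite("pics/w4.png",im["image"])
command_gripper(0.0)
reach(P,o);s=get_state();print(s["t"],s["joint_pos"],s["tcp_pos"])
im=wristcam();pickle.dump(im,open("w5.pkl","wb"))
h=np.hstack([cv2.imread("pics/w4.png"),im["image"]]);cv2.imwrite("pics/w45.png",cv2.resize(h,(800,300),interpolation=cv2.INTER_AREA))
E
```

```text
[np.float64(0.802932208557599), np.float64(0.02037985689473227), 0.12]
19.9 [ 8.61893859e-03  7.76663549e-01  1.22536027e+00 -3.26393883e-04
  1.14009523e+00  3.24110763e-01] [0.80249339 0.01872205 0.11994787]
```

View pics/w45.png

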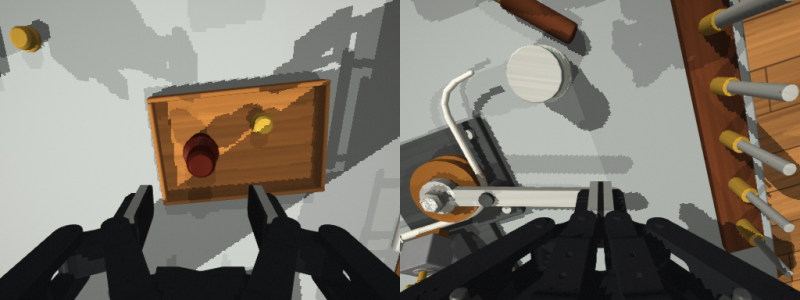

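```bash
python3 - <<'E'
from h import *
import pickle
w=pickle.load(open("w4.pkl","rb"));v=pickle.load(open("w5.pkl","rb"));k=.78125
print("plug expected (in 800x300)",[(proj(w,(.462,-.335,.005+z))*k).round(0) for z in(0,.03,.064)])
for r in(.054,.1,.15,.19): 
    P,_,d=armpose(1.24,0,r=r,z=.048);print(r,(proj(v,P)*k+[400,0]).round(0))
# measured arm line: bright pixels along arm, upper/lower edges
g=cv2.cvtColor(v["image"],cv2.COLOR_BGR2GRAY)
for c in(150,170,190,210,225): 
    col=g[220:300,c].astype(int);dd=np.diff(col);print(c,[(int(i)+220,int(dd[i])) for i in np.where(abs(dd)>25)[0]])
E
```

```text
plug expected (in 800x300) [array([201., 143.]), array([201., 151.]), array([201., 163.])]
0.054 [490. 197.]
0.1 [532. 197.]
0.15 [579. 197.]
0.19 [616. 197.]
150 [(221, 31), (230, -29), (231, -63), (238, 54), (243, 52), (263, -110), (264, -39), (265, 30), (267, -27), (268, 31), (280, 70), (291, -81), (292, -73)]
170 [(221, 33), (238, -56), (243, 66), (263, -46), (264, -43), (267, 66), (270, -64), (272, 67), (280, -92), (281, -71)]
190 [(221, 32), (238, -44), (243, 76), (263, -35), (264, -52), (268, 79), (277, -44), (278, -117)]
210 [(222, 29), (239, -52), (243, 77), (264, -83), (267, 79), (283, -89), (284, -84)]
225 [(221, 31), (238, -27), (239, -34), (243, 73), (257, -42), (258, -49), (259, -42), (261, -34)]
```

Plug is upright in the tray (head at (201,165), as predicted). The arm is where the model says. Next I push it closed.

```bash
python3 - <<'E'
from h import *
P,o,d=armpose(1.24,.055); move_l(P,vel=.2)
f0=np.array(get_state()["contact_force"]);print(f0)
off=.021
move_l(armpose(1.24,off)[0],vel=.1)
th=1.24;log=[]
while True:
    th-=.12 if th>.2 else .02
    P,o,d=armpose(th,off); move_l(P,vel=.12,attitude=o)
    s=get_state();F=-(np.array(s["contact_force"])-f0)[:2]@d; log.append((round(th,2),round(F,1)))
    if F>7 or th<-.15: break
print(log,s["t"],s["tcp_pos"])
hold(.25); P,o,d=armpose(th,off+.03);move_l(P,vel=.1)
move_l([P[0],P[1],.12],vel=.25)
im=wristcam();import pickle;pickle.dump(im,open("w6.pkl","wb"));s=get_state();print(s["t"],s["joint_pos"])
cv2.imwrite("pics/w6.png",cv2.resize(im["image"],(800,600),interpolation=cv2.INTER_CUBIC))
for r in(.1,.19):print((proj(im,armpose(0,0,r=r,z=.048)[0])/.64).round(0))
E
```

```text
[ 0.54103006 -0.82949135  0.6650531 ]
[(1.12, np.float64(-0.2)), (1.0, np.float64(0.7)), (0.88, np.float64(0.4)), (0.76, np.float64(1.0)), (0.64, np.float64(-0.4)), (0.52, np.float64(-0.2)), (0.4, np.float64(-1.1)), (0.28, np.float64(-0.4)), (0.16, np.float64(0.5)), (0.14, np.float64(0.0)), (0.12, np.float64(-0.7)), (0.1, np.float64(-1.4)), (0.08, np.float64(-1.2)), (0.06, np.float64(-0.2)), (0.04, np.float64(-0.3)), (0.02, np.float64(-1.5)), (0.0, np.float64(3.4)), (-0.02, np.float64(13.6))] 26.3417 [ 0.64445077 -0.15308014  0.00623193]
27.7 [-2.42195928e-01  6.15117927e-01  1.54032728e+00 -5.28553520e-05
  9.88316873e-01  1.33132546e+00]
[262. 384.]
[429. 381.]
```

View pics/w6.png

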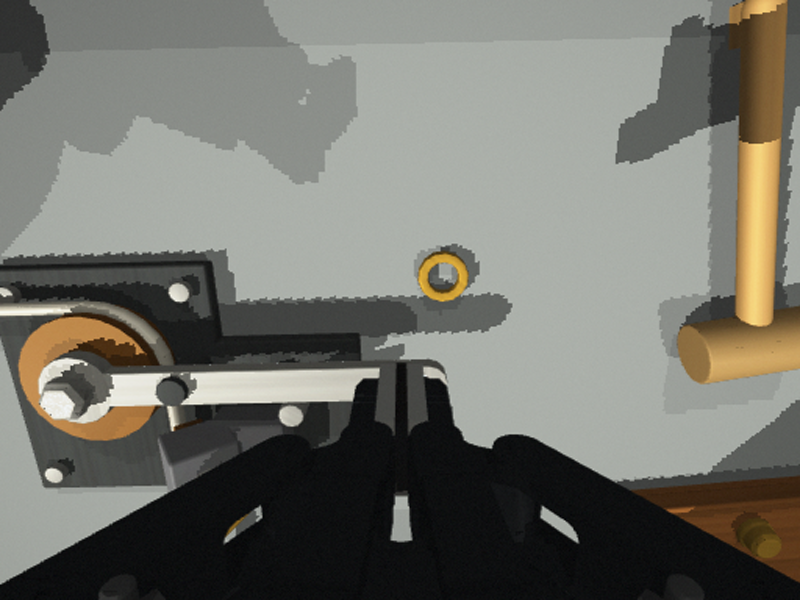

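The arm lies closed against the post at (291,413), and the force rose at the expected angle. Next is the screw: an IK survey, then a close view along its axis.

```bash
cat >> h.py <<'E'
BX=np.array([np.cos(YAW),np.sin(YAW),0]);AX=np.array([0,0,np.cos(np.radians(35))])-BX*np.sin(np.radians(35))
def sori(b):  # tool z = -AX, tool x = world-x-ish turned by b about tool z (b grows = clockwise on head = in)
    x=np.cross(BX,AX); x=np.cross(AX,BX) if x[0]<0 else x; x/=np.linalg.norm(x)
    R0=np.column_stack([x,np.cross(-AX,x),-AX]); return (Rn.from_matrix(R0)*Rn.from_euler("z",b)).as_rotvec()
E
python3 - <<'E'
from h import *
G=np.array([.5705,-.0625,.083])
for b in range(-180,180,30):
    o=sori(np.radians(b)); q=[inverse_kinematics(G-AX*.0395+AX*h,o) for h in(0,.09)]
    print(b,*[None if v is None else v.round(2) for v in q])
b=0.0
P=G-AX*.0395+AX*.10
try:
    reach(P,sori(b));s=get_state();print(s["t"],s["tcp_pos"])
    im=wristcam();import pickle;pickle.dump(im,open("w7.pkl","wb"))
    print([(proj(im,G+AX*h)/.64).round(0) for h in(-.026,-.012,0,.010)])
    cv2.imwrite("pics/w7.png",cv2.resize(im["image"],(800,600),interpolation=cv2.INTER_CUBIC))
except Unreachable as e: print("unreach",e)
E
```

```text
-180 [-0.39  0.71  1.74  0.65  1.06 -2.41] [-0.47  0.62  1.68  0.57  1.21 -2.36]
-150 [-0.39  0.71  1.74  0.65  1.06 -1.89] [-0.47  0.62  1.68  0.57  1.21 -1.84]
-120 [-0.39  0.71  1.74  0.65  1.06 -1.37] [-0.47  0.62  1.68  0.57  1.21 -1.32]
-90 [-0.39  0.71  1.74  0.65  1.06 -0.84] [-0.47  0.62  1.68  0.57  1.21 -0.79]
-60 [-0.39  0.71  1.74  0.65  1.06 -0.32] [-0.47  0.62  1.68  0.57  1.21 -0.27]
-30 [-0.39  0.71  1.74  0.65  1.06  0.21] [-0.47  0.62  1.68  0.57  1.21  0.25]
0 [-0.39  0.71  1.74  0.65  1.06  0.73] [-0.47  0.62  1.68  0.57  1.21  0.78]
30 [-0.39  0.71  1.74  0.65  1.06  1.25] [-0.47  0.62  1.68  0.57  1.21  1.3 ]
60 [-0.39  0.71  1.74  0.65  1.06  1.78] [-0.47  0.62  1.68  0.57  1.21  1.83]
90 [-0.39  0.71  1.74  0.65  1.06  2.3 ] [-0.47  0.62  1.68  0.57  1.21  2.35]
120 None None
150 None None
28.3 [ 0.57070741 -0.09783288  0.13117842]
[array([400., 290.]), array([400., 298.]), array([400., 305.]), array([400., 312.])]
```

View pics/w7.png

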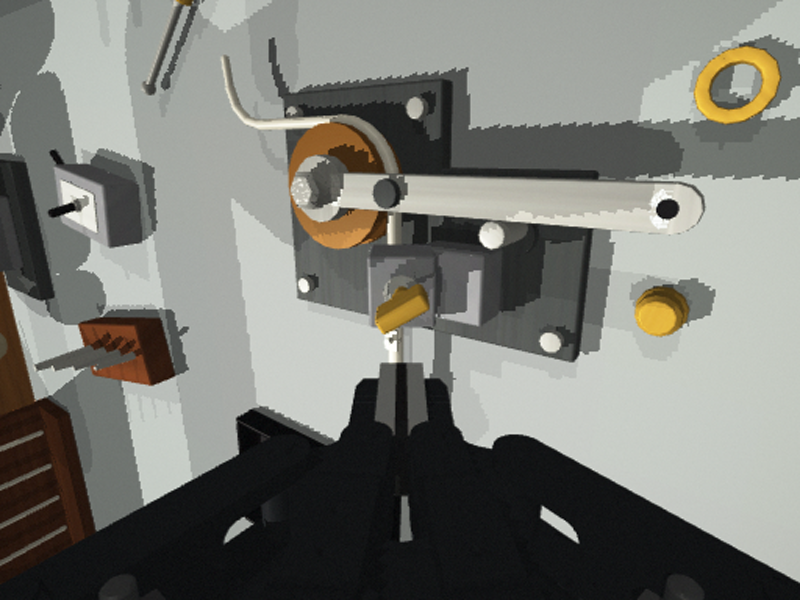

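The head sits at about (402,305), close to the prediction of (400,305), with its width tilted about 30° up to the right. I refine this from the mask.

```bash
python3 - <<'E'
from h import *
import pickle
w=pickle.load(open("w7.pkl","rb"));hsv=cv2.cvtColor(w["image"],cv2.COLOR_BGR2HSV)
m=cv2.inRange(hsv,(15,110,60),(32,255,255));k=np.zeros_like(m);cv2.circle(k,(257,196),26,255,-1);m&=k
def rep(n,m):
    c=max(cv2.findContours(m,0,1)[0],key=cv2.contourArea);r=cv2.minAreaRect(c);b=cv2.boxPoints(r);print(n,cv2.contourArea(c),np.array(r[0])/.64,np.array(r[1])/.64,r[2],(b/.64).round(0).tolist())
rep("all",m)
V=hsv[...,2][m>0];print(np.percentile(V,[5,25,50,75,95]))
t,_=cv2.threshold(V.reshape(-1,1),0,255,cv2.THRESH_OTSU);print(t)
rep("bright",m&((hsv[...,2]>t)*255).astype(np.uint8));rep("dark",m&((hsv[...,2]<=t)*255).astype(np.uint8))
G=np.array([.5705,-.0625,.083]);r0=Rn.from_rotvec(sori(np.radians(60))).as_matrix()
print("model top corners b=60",[(proj(w,G+AX*.01+r0[:,0]*sx*.013+r0[:,1]*sy*.0045)/.64).round(0).tolist() for sx in(-1,1) for sy in(-1,1)])
print("model bottom corners",[(proj(w,G-AX*.012+r0[:,0]*sx*.013+r0[:,1]*sy*.0045)/.64).round(0).tolist() for sx in(-1,1) for sy in(-1,1)])
E
```

```text
all 619.5 [398.97835255 305.82931042] [33.91574323 59.11030173] 60.2551155090332 [[365.0, 306.0], [416.0, 276.0], [433.0, 306.0], [382.0, 335.0]]
[ 91.25 118.   150.5  178.   189.  ]
146.0
bright 297.5 [398.95436764 312.83376217] [19.56651211 52.03469396] 59.4207763671875 [[372.0, 318.0], [416.0, 291.0], [426.0, 308.0], [382.0, 334.0]]
dark 254.5 [400.91347694 304.72354889] [33.91574323 54.65280414] 60.2551155090332 [[369.0, 304.0], [416.0, 276.0], [433.0, 306.0], [386.0, 333.0]]
model top corners b=60 [[371.0, 317.0], [381.0, 333.0], [419.0, 290.0], [429.0, 306.0]]
model bottom corners [[373.0, 303.0], [382.0, 317.0], [418.0, 278.0], [426.0, 293.0]]
```

The model agrees within about 1 px, so I grasp at b=-120° and drive in with torque monitoring.

```bash
cat >> h.py <<'E'
G=np.array([.5705,-.0625,.083])
def sp(b,b0,h=0.0): return G-AX*(.0395-h+.0005*(b-b0))
E
python3 - <<'E'
from h import *
b0=np.radians(-120)
command_gripper(.45)
reach(sp(b0,b0,.09),sori(b0)); move_l(sp(b0,b0,.0),vel=.12)
s=get_state();print(s["t"],s["contact_force"],s["tcp_pos"]-sp(b0,b0))
command_gripper(0.0);s=get_state();print(s["finger_gap"],s["finger_force"],s["contact_force"])
T0=np.array(s["ft_torque"]);b=b0;log=[]
if s["finger_gap"]>.05:
  while b<np.radians(102):
    b+=np.radians(8); move_l(sp(b,b0),vel=.15,attitude=sori(b))
    s=get_state();T=(np.array(s["ft_torque"])-T0)@AX
    log.append((round(np.degrees(b)),round(T,3),round(np.linalg.norm(s["contact_force"]),1)))
    if abs(T)>.35: break
print(log,s["t"],s["joint_pos"][5],s["finger_gap"])
E
```

```text
31.5167 [ 0.41492871 -0.21313978 -0.30516164] [ 0.00051096 -0.0003623   0.00040231]
0.0993792150214316 59.12733435630798 [-3.34676378 -5.09576707  4.90850848]
[(-112, np.float64(-0.019), np.float64(8.0)), (-104, np.float64(-0.075), np.float64(7.5)), (-96, np.float64(-0.058), np.float64(7.5)), (-88, np.float64(0.465), np.float64(7.2))] 33.05 -0.8113822095127174 0.09154125689367697
```

```bash
python3 - <<'E'
from h import *
b0=np.radians(-120)
def P(b):
    move_l(sp(b,b0),vel=.15,attitude=sori(b));s=get_state()
    a=(Rn.from_rotvec(sori(b0)).inv()*Rn.from_rotvec(s["orientation"])).as_rotvec()[2]
    print(round(np.degrees(b)),"T",(np.array(s["ft_torque"])@AX).round(3),"F",(s["contact_force"]).round(1),"act b",(-120+np.degrees(a)).round(1),s["t"],s["finger_gap"].round(3))
for d in(-88,-86,-84,-94,-88,-84): P(np.radians(d))
E
```

```text
Traceback (most recent call last):
AttributeError: 'float' object has no attribute 'round'
```

```bash
python3 - <<'E'
from h import *
b0=np.radians(-120)
def P(b):
    move_l(sp(b,b0),vel=.15,attitude=sori(b));hold(.1);s=get_state()
    a=(Rn.from_rotvec(sori(b0)).inv()*Rn.from_rotvec(s["orientation"])).as_rotvec()[2]
    print(round(np.degrees(b)),"T %.3f"%(np.array(s["ft_torque"])@AX),np.round(s["contact_force"],1),"act b %.1f"%(-120+np.degrees(a)),"%.2f %.3f"%(s["t"],s["finger_gap"]))
for d in(-86,-84,-94,-88,-84): P(np.radians(d))
E
```

```text
-86 T 0.910 [-0.8 -5.4  5.5] act b -86.4 33.65 0.097
-84 T 1.182 [ 0.3 -4.2  5.3] act b -84.4 34.00 0.095
-94 T 0.086 [-0.7 -5.3  5.8] act b -94.2 34.42 0.095
-88 T 0.473 [-0.8 -3.9  5.2] act b -88.3 34.78 0.099
-84 T 1.310 [-0.5 -5.   5.8] act b -84.4 35.13 0.096
```

It is a hard stop: pure torque, zero at about b=-90°. I back off 90°, release, retreat and check.

```bash
python3 - <<'E'
from h import *
import pickle
b0=np.radians(-120)
for d in(-100,-120,-140,-160,-180):
    b=np.radians(d);move_l(sp(b,b0),vel=.15,attitude=sori(b))
s=get_state();print("T %.3f"%(np.array(s["ft_torque"])@AX),s["contact_force"],s["finger_gap"],s["joint_pos"][5])
command_gripper(.45);move_l(sp(b,b0,.10),vel=.12)
reach(sp(b0,b0,.10),sori(0.0));s=get_state();print(s["t"])
w=wristcam();pickle.dump(w,open("w8.pkl","wb"));hsv=cv2.cvtColor(w["image"],cv2.COLOR_BGR2HSV)
m=cv2.inRange(hsv,(15,110,60),(32,255,255));k=np.zeros_like(m);cv2.circle(k,(257,196),26,255,-1);m&=k
c=max(cv2.findContours(m,0,1)[0],key=cv2.contourArea);print(cv2.minAreaRect(c))
cv2.imwrite("pics/w8.png",cv2.resize(w["image"],(800,600),interpolation=cv2.INTER_CUBIC))
E
```

```text
T 0.033 [-5.83211962 -9.74569423  5.24159489] 0.09583176081848813 -2.4164579436923526
41.6
((258.5, 198.0), (40.0, 13.0), 90.0)
```

View pics/w8.png

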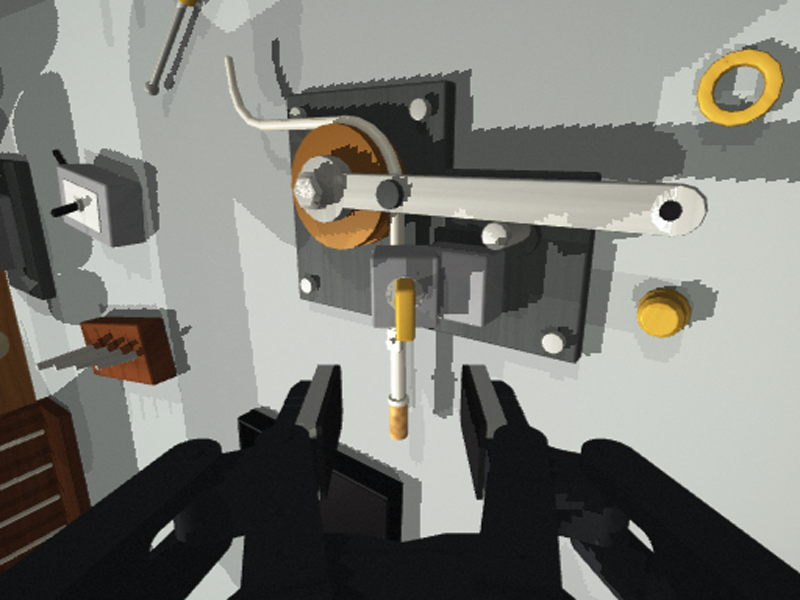

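The head is now exactly upright in the view (405,310), 90° back from the stop. The arm still rests on its post, and the robot is clear of everything.

```bash
python3 -c "
from h import *
print(finish_job())"
```

```text
the job is handed in; nothing more can be done
None
```

I handed the job in at about 42 s of the 64 s allowed: the plug is standing in the tray, the bend arm is against its stop, and the thumbscrew was bottomed and backed off about 90°; the hand-in call returned no verdict.

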